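Index the assembly table to its next stop and lock it

ROBOT

A 6-joint arm with a two-finger parallel gripper is mounted at the origin on the work surface. World frame = base frame: x ahead of the robot, y to its left, z up, the work surface at z = 0. Lengths are in m, angles in rad, forces in N, time in s.
With the tool pointing down it reaches from about 0.4 to 0.925 m from the base axis. Payload 12.5 kg.
Tool frame: the origin (TCP) lies at the very end of the fingers, on their centre line; the grasp point (between the pads) lies 19 mm behind it; y points along the fingers, z is the direction in which the jaws open and shut, and the axes are right-handed (so a half turn about y gives the same grasp; the last joint's range is limited). The gripper opens to 95 mm and grips with 3 to 60 N. Pads are 20 mm wide; open, the fingers measure 119 mm over their backs; the gripper's body (75 mm by 180 mm) begins 59 mm behind the grasp point.
Start: joints at [1.208, 0.491, 1.559, -0, 1.092, -0.106], TCP at [0.159, 0.605, 0.215] pointing down, gripper open.
Joint ranges: [-3.1, 3.1], [-0.84, 2.19], [0.05, 2.79], [-1.13, 4.28], [0.06, 2.93], [-2.69, 2.69]. Speed limits (rad/s): [2.22, 2.22, 2.79, 3.14, 3.14, 3.14].

INTERFACE

Orientations are given as a rotation vector (axis times angle).
In Python, from cell import readout, optics, bot, models gives the robot as it stands.
- The arm moves only by the tool move_arm, never from a script. Its argument "deltas" is a list that holds one entry, the list of rows, each a list of 4 numbers: the shift along the world's x, y, z in cm, then the turn about the world's z in degrees. A call has 1 to 10 rows; each row shifts and turns the commanded pose from where the row before left it; what a row does not reach is not made up. A row lasts 1/12 s, in which the tool goes at most 41.7 mm and 7.16 degrees, less where a joint would pass 70% of its speed; a pose out of reach is approached as far as the arm can. A call with a gripper value outside its range is refused whole. "fingers" is the finger opening in cm, from 0 to 9.51, set as the call begins (left out, the last holds). The fingers move at their own pace and stop on an object; "squeeze" is the grip in N (left out, the last holds). Time passes only in rows, so rows that do not move let the fingers close. It gives the time, the measured TCP pose, the force and the opening at its end, in the units of the state.
- readout.get_state(): the state, without advancing time (a new reading comes with each control period).
- optics.get_image(name): name is "scene" or "top" or "wrist"; returns the picture (384x512x3 uint8, blue, green, red); there is no depth.
- optics.camera_params(name): a dict with "camera_matrix" (3x3 intrinsics, pixels), "R" (3x3) and "t" (3): a world point X has camera coordinates R X + t. Camera axes: x right, y down, z forward; pixel columns grow to the right and rows downward; lengths in m; the calibration is good to about 2 mm. The wrist camera is an equidistant fisheye: a pixel r from the principal point sees the ray r / f radians off the axis. A picture is of the moment at which its call begins: read the wrist's pose just before it. camera_params takes no time and is no camera call; for the wrist camera it gives the pose at the moment of the call.
- bot.finish_job(): hands the job in, once; it reports no verdict.
Trained networks look in the newest picture that a camera, given by its name, has taken for a name from the list of things; names that differ only in an ending like _2 or _b are one class to them, and where a whole thing is asked for, a point or a joint stands for the part that bears it (a point fixed in the world has none). Each returns a list of dicts, best first, with "confidence" (0 to 1); they miss things now and then, are a little off and sometimes report something else, mostly with a low value. They report only what shows in the picture. A call takes as long as a camera call.
- models.spot_in(target, camera): "uv" ([column, row] in pixels, amid what is visible of it).
- models.cut_out(target, camera): "pixels" (384x512 bool, what is visible of it) and "uv" ([column, row] in pixels, amid what is visible of it).
- models.tip_of(target, camera): "uv" ([column, row] in pixels: a listed point, or the origin of a listed thing).
The state is a dict: "time_s": time; "joints": joint angles; "qd": joint speeds; "tau": joint torques, N m; "ee_pos": TCP position; "tool_rot": TCP orientation; "wrist_force": force on the tool from outside, world axes, zero at the start; "wrist_torque": the same for the moment, N m; "grip_width": finger opening in m.
Only numpy, scipy, OpenCV 4.12 (cv2) and the standard library are available. Lean on these libraries where they do the work, as an engineer would, in place of code of your own. Each camera call takes 0.05 s, during which the arm holds its last target. There are 200 camera calls.

TASK

The rotary assembly table was left standing between two stops. By its posts, push it round anticlockwise (seen from above) until it drops into the very next stop that you can feel, not on to a later one, then swing the black-knobbed lock lever fully shut anticlockwise so that its bolt holds the table. Leave the spare housing, the white frame and the screwdriver where they are.

Things in the scene. Friction and masses are not known exactly. Their poses are not given: they have to be found in the camera images.
- dial_centre (a point): Centre of the top face of the round aluminium index table (270 mm across, 12 thick, top 80 mm above the bench), on its upright turning axis, z up; turns with the table. Fixed on it: three aluminium housings (62 mm radially, 50 across, 40 high, centred 61 mm out along its x, y, -x axes) and a low empty nest (-y). Under it a round grey housing 250 mm across on a 280 mm round base plate.
- post0 (a point): Upright bare steel push post, one of four alike: 16 mm in diameter, 60 mm tall (80 to 140 mm above the bench), 115 mm from the table's axis, 45 degrees anticlockwise of its x axis; the point is at half height. Posts 0 to 3 follow anticlockwise, 90 degrees apart. The table turns with light drag (2 to 4 N at a post); a backstop stops it soon if it is turned clockwise.
- post1 (a point): Push post as post0, next anticlockwise. The table's stops are 90 degrees apart, made by a hidden spring plunger and a notched ring. Where they lie is not marked and differs every time: the next is 15 to 75 degrees anticlockwise of where the table stands at the start.
- post2 (a point): Push post as post0, opposite it. At a stop the plunger drops in: over the last 9 degrees (some 18 mm at a post) the table is drawn ahead by itself, then it holds. Pushing it on out of the stop takes 12 to 20 N at a post; let go before that, it springs back to the middle of the stop.
- post3 (a point): Push post as post0, next clockwise from it.
- lever (a joint): Angle of the lock lever about its upright pivot (rad): 0 = open (starts at 0 to 0.12), growing anticlockwise seen from above, 0.96 = shut at its end stop. It stays where it is left; about 2 N at the knob moves it. It drives a bolt into the table's hidden ring: it shuts only with the table in a stop (within some 5 degrees; the bolt then centres it), else it is blocked at about 0.25.
- lever_knob (a point): Upright black knob at the end of the lock lever, a round bar 20 mm in diameter and 55 mm tall (50 to 105 mm above the bench), 90 mm from the lever's pivot; the point is at 80 mm height. The lever arm under it is a flat steel bar 18 mm wide, its top 55 mm above the bench.
- lever_pivot (a point): The lock lever's upright pivot axis, 50 mm above the bench, fixed on the base plate's ear, 185 mm from the table's axis; a boss of 44 mm diameter with its top at 59 mm.
- spare_mid (a point): Bystander: centre of a loose spare aluminium housing, 100 x 70 x 45 mm, lying on the bench.
- frame_mid (a point): Bystander: centre of a loose white printed lattice frame, 90 x 90 x 100 mm, standing on the bench.
- driver_grip (a point): Bystander: middle of the handle of a loose screwdriver, 190 mm long, lying on the bench left of the table.

How it is judged:
On the way, in this order (a step that is already met when the one before it is completed fails the run):
1. the table has been turned on from where it stood (distance of post0 from where it was at the start of the episode above 0.025 m), for 0.1 s.
2. the lock lever is shut (value of joint lever above 0.88 rad), for 0.2 s.
At the end, for the whole second after the job is handed in: The lock lever is shut (above 0.88 of its 0.96 rad) and at rest, which it can only be with the table in a stop; the table stands at the first stop anticlockwise of its start (post0 within 157 mm of where it started, and more than 25 mm from it); no bystander has moved more than 30 mm (value of joint lever above 0.88 rad and velocity of joint lever between -0.05 and 0.05 rad/s and distance of post0 from where it was at the start of the episode between 0.025 and 0.157 m and not (distance of any of spare_mid, frame_mid, driver_grip from where it was at the start of the episode above 0.03 m)); the robot touches nothing.
It fails at once if the table was turned on past the next stop, towards a later one (a post more than 157 mm from its start) (distance of post0 from where it was at the start of the episode above 0.157 m).
It fails at once if a bystander (spare housing, white frame, screwdriver) was moved more than 30 mm (distance of any of spare_mid, frame_mid, driver_grip from where it was at the start of the episode above 0.03 m).
It also fails if it takes over 72 s, if anything falls off the work surface, if the arm or the gripper's body presses on something with over 40 N, if the wrist force passes 120 N, or if a joint passes its speed limit or range.

## Working session

There is one attempt and no reset: what is moved stays moved. The work goes in short steps, Python scripts to look and compute and a tool call to move; the robot and the scene stay as the last step left them, time stands still between calls to the robot, and variables do not carry over. Pictures are saved under pics/ and viewed, about 8 in all and at most 12, crops included, and the job is handed in when it is done.

Besides the shell and the picture viewer there is one more tool, called after "Request:" as name(argument=value, ...), one argument or row to a line, values as JSON. move_arm: Moves the arm, as the interface text tells. Its arguments: {"type":"object","properties":{"deltas":{"type":"array","items":{"type":"array","items":{"type":"array","items":{"type":"number"}}}},"fingers":{"type":"number"},"squeeze":{"type":"number"}},"required":["deltas"]}

```bash
mkdir -p pics; cat > h.py <<'E'
import numpy as np, cv2
from cell import readout, optics, bot, models
def ray(cam,uv):
    p=optics.camera_params(cam);K=np.array(p["camera_matrix"]);R=np.array(p["R"]);t=np.array(p["t"])
    d=np.linalg.solve(K,[uv[0],uv[1],1.]);return -R.T@t, R.T@d
def atz(cam,uv,z):
    c,d=ray(cam,uv);return c+d*(z-c[2])/d[2]
def proj(cam,X):
    p=optics.camera_params(cam);x=np.array(p["R"])@X+np.array(p["t"]);u=np.array(p["camera_matrix"])@x;return u[:2]/u[2]
E
python3 - <<'E'
from h import *
Z=dict(dial_centre=.08,post0=.11,post1=.11,post2=.11,post3=.11,lever_knob=.08,lever_pivot=.05,spare_mid=.0225,frame_mid=.05,driver_grip=.015)
for c in("top","scene"):
    im=optics.get_image(c);cv2.imwrite(f"pics/{c}0.png",im)
    for n,z in Z.items():
        for r in models.tip_of(n,c)[:2]:
            print(c,n,np.round(r["uv"]),round(r["confidence"],2),np.round(atz(c,r["uv"],z),3))
s=readout.get_state();print(s["time_s"],s["ee_pos"],s["tool_rot"],s["wrist_force"])
E
```

```text
top dial_centre [296. 179.] 0.8 [0.561 0.002 0.08 ]
top dial_centre [132. 241.] 0.49 [0.377 0.507 0.08 ]
top post0 [262. 164.] 0.74 [0.604 0.109 0.11 ]
top post0 [334. 190.] 0.73 [ 0.517 -0.111  0.11 ]
top post1 [262. 164.] 0.74 [0.604 0.109 0.11 ]
top post1 [334. 190.] 0.73 [ 0.517 -0.111  0.11 ]
top post2 [262. 164.] 0.74 [0.604 0.109 0.11 ]
top post2 [334. 190.] 0.73 [ 0.517 -0.111  0.11 ]
top post3 [262. 164.] 0.74 [0.604 0.109 0.11 ]
top post3 [334. 190.] 0.73 [ 0.517 -0.111  0.11 ]
top lever_knob [377. 175.] 0.58 [ 0.569 -0.253  0.08 ]
top lever_pivot [349. 164.] 0.58 [ 0.618 -0.177  0.05 ]
top lever_pivot [314. 145.] 0.42 [ 0.685 -0.067  0.05 ]
top spare_mid [185. 159.] 0.87 [0.654 0.364 0.022]
top frame_mid [188. 244.] 0.71 [0.367 0.34  0.05 ]
top driver_grip [133. 238.] 0.75 [0.394 0.526 0.015]
scene dial_centre [246. 235.] 0.57 [0.577 0.002 0.08 ]
scene post0 [218. 202.] 0.96 [0.451 0.034 0.11 ]
scene post0 [204. 247.] 0.84 [ 0.534 -0.117  0.11 ]
scene post1 [218. 202.] 0.96 [0.451 0.034 0.11 ]
scene post1 [204. 247.] 0.84 [ 0.534 -0.117  0.11 ]
scene post2 [218. 202.] 0.96 [0.451 0.034 0.11 ]
scene post2 [204. 247.] 0.84 [ 0.534 -0.117  0.11 ]
scene post3 [218. 202.] 0.96 [0.451 0.034 0.11 ]
scene post3 [204. 247.] 0.84 [ 0.534 -0.117  0.11 ]
scene lever_knob [180. 297.] 0.56 [ 0.574 -0.245  0.08 ]
scene lever_pivot [218. 294.] 0.86 [ 0.625 -0.171  0.05 ]
scene spare_mid [330. 193.] 0.68 [0.647 0.356 0.022]
scene spare_mid [244. 233.] 0.56 [0.533 0.045 0.022]
scene frame_mid [259. 158.] 0.9 [0.361 0.344 0.05 ]
scene frame_mid [219. 296.] 0.64 [ 0.631 -0.174  0.05 ]
scene driver_grip [293. 146.] 0.5 [0.393 0.521 0.015]
1.1 [0.15871083 0.60453557 0.2146502 ] [-1.56129288  0.20159193 -0.20157713] [ 0.13263046 -0.52789227 -0.15118236]
```

View pics/top0.png

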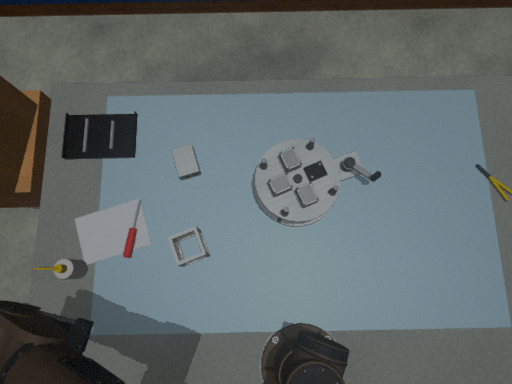

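View pics/scene0.png

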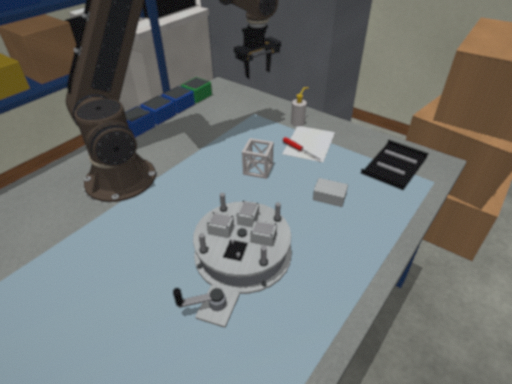

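The top view shows the table at about (297,180), with posts near (262,164), (311,146), (334,190) and (285,212). The lever pivot is at (349,164) and the knob at (377,175). The nest at (315,171) puts post0 at about 68° and post1 near 158°. I'll refine this with a joint fit.

```bash
python3 - <<'E'
from h import *
from scipy.spatial.transform import Rotation as Ro
from scipy.optimize import least_squares
D={}
for c in("top","scene"):
    optics.get_image(c)
    D[c]=[np.array(r["uv"]) for r in models.tip_of("post0",c) if r["confidence"]>.3]
    print(c,[(np.round(r["uv"]),round(r["confidence"],2),np.round(atz(c,r["uv"],.11),3)) for r in models.tip_of("post0",c)])
def posts(p): return [np.array([p[0]+.115*np.cos(p[2]+k*np.pi/2),p[1]+.115*np.sin(p[2]+k*np.pi/2),.11]) for k in range(4)]
def res(p):
    o=[]
    for c in D:
        P=[proj(c,X) for X in posts(p)]
        for u in D[c]: o+=list(min((u-q for q in P),key=np.linalg.norm))
    return np.array(o)
f=least_squares(res,[.561,.002,np.radians(68)],loss="soft_l1")
print(f.x,np.degrees(f.x[2]),np.round(res(f.x),1));print(np.round(posts(f.x),3))
R=Ro.from_rotvec(readout.get_state()["tool_rot"]).as_matrix();print(np.round(R,2),"jaw yaw",np.degrees(np.arctan2(R[1,2],R[0,2])))
E
```

```text
top [(array([335., 188.]), 0.79, array([ 0.526, -0.112,  0.11 ])), (array([311., 143.]), 0.75, array([ 0.669, -0.048,  0.11 ])), (array([286., 211.]), 0.57, array([0.457, 0.038, 0.11 ])), (array([262., 166.]), 0.56, array([0.597, 0.108, 0.11 ])), (array([185., 161.]), 0.31, array([0.618, 0.346, 0.11 ]))]
scene [(array([266., 256.]), 0.94, array([ 0.678, -0.044,  0.11 ])), (array([279., 210.]), 0.65, array([0.609, 0.113, 0.11 ])), (array([200., 245.]), 0.64, array([ 0.521, -0.117,  0.11 ])), (array([222., 202.]), 0.59, array([0.458, 0.04 , 0.11 ]))]
[ 0.56601461 -0.00197034  1.21212255] 69.44950635215815 [  0.7  -0.1   1.9   1.4   0.2   0.4  -0.8   2.9 -77.8  -2.2   1.    1.3
   2.2  -1.1  -3.1   0.9   0.2  -0.4]
[[ 0.606  0.106  0.11 ]
 [ 0.458  0.038  0.11 ]
 [ 0.526 -0.11   0.11 ]
 [ 0.674 -0.042  0.11 ]]
[[ 0.97  0.    0.25]
 [-0.25  0.    0.97]
 [ 0.   -1.    0.  ]] jaw yaw 75.28500727841799
```

Request:
move_arm(
  deltas=[
    [[2, -2.15, 0, -1], [2, -2.15, 0, -1], [2, -2.15, 0, -1], [2, -2.15, 0, -1], [2, -2.15, 0, -1], [2, -2.15, 0, -1], [2, -2.15, 0, -1], [2, -2.15, 0, -1], [2, -2.15, 0, -1], [2, -2.15, 0, -1]],
  ],
  fingers=0,
  squeeze=20,
)

```text
time_s: 2.23
ee_pos: [0.3595, 0.3884, 0.2148]
tool_rot: [-1.544, 0.339, -0.339]
wrist_force: [0.2, 1.6, 0.2]
grip_width: 0.0339
```

Request:
move_arm(
  deltas=[
    [[2, -2.15, 0, -1], [2, -2.15, 0, -1], [2, -2.15, 0, -1], [2, -2.15, 0, -1], [2, -2.15, 0, -1], [2, -2.15, 0, -1], [2, -2.15, 0, -1], [2, -2.15, 0, -1], [2, -2.15, 0, -1], [2, -2.15, 0, -1]],
  ],
)

```text
time_s: 3.07
ee_pos: [0.5596, 0.1733, 0.2147]
tool_rot: [-1.518, 0.475, -0.475]
wrist_force: [0.4, 0.6, -0.0]
grip_width: 0.0005
```

Request:
move_arm(
  deltas=[
    [[2, -2.15, 0, -1], [2, -2.15, 0, -1], [2, -2.15, 0, 0], [2, -2.15, 0, 0], [0, 0, 0, 0]],
  ],
)

```text
time_s: 3.48
ee_pos: [0.6415, 0.0849, 0.2142]
tool_rot: [-1.512, 0.503, -0.505]
wrist_force: [0.6, 0.1, -0.1]
grip_width: 0.0006
```

Request:
move_arm(
  deltas=[
    [[0, 0.2, -2.5, 0], [0, 0, -2.5, 0], [0, 0, -2.5, 0], [0, 0, -2, 0], [0, 0, -1.5, 0], [0, 0, -1, 0], [0, 0, 0, 0]],
  ],
)

```text
time_s: 4.07
ee_pos: [0.6377, 0.0908, 0.0927]
tool_rot: [-1.513, 0.504, -0.499]
wrist_force: [-0.7, 0.1, 0.9]
grip_width: 0.0005
```

```bash
python3 - <<'E'
from h import *
a=optics.get_image("scene")[150:330,150:330];b=optics.get_image("top")[120:240,230:400]
cv2.imwrite("pics/c1.png",np.hstack([cv2.resize(a,(420,420),interpolation=3),cv2.resize(b,(380,420),interpolation=3)]))
E
```

```text
(no output)
```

View pics/c1.png

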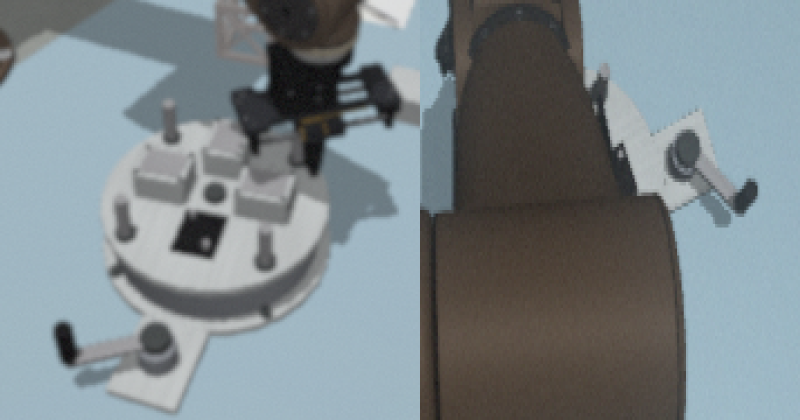

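The fingers are down on the clockwise side of post0 and clear of the housing. I'll work out the arc rows for the push.

```bash
python3 - <<'E'
import numpy as np
a=np.radians(np.arange(52,150,4));p=11.75*np.c_[np.cos(a),np.sin(a)]
for x,d in zip(np.arange(52,150,4),np.diff(p,axis=0)):print(x,"per 4deg",np.round(d,2),"per deg",np.round(d/4,3))
E
```

```text
52 per 4deg [-0.66  0.48] per deg [-0.166  0.121]
56 per 4deg [-0.7   0.43] per deg [-0.174  0.109]
60 per 4deg [-0.72  0.39] per deg [-0.181  0.096]
64 per 4deg [-0.75  0.33] per deg [-0.187  0.083]
68 per 4deg [-0.77  0.28] per deg [-0.193  0.07 ]
72 per 4deg [-0.79  0.23] per deg [-0.197  0.057]
76 per 4deg [-0.8   0.17] per deg [-0.201  0.043]
80 per 4deg [-0.81  0.11] per deg [-0.203  0.029]
84 per 4deg [-0.82  0.06] per deg [-0.205  0.014]
88 per 4deg [-0.82  0.  ] per deg [-0.205  0.   ]
92 per 4deg [-0.82 -0.06] per deg [-0.205 -0.014]
96 per 4deg [-0.81 -0.11] per deg [-0.203 -0.029]
100 per 4deg [-0.8  -0.17] per deg [-0.201 -0.043]
104 per 4deg [-0.79 -0.23] per deg [-0.197 -0.057]
108 per 4deg [-0.77 -0.28] per deg [-0.193 -0.07 ]
112 per 4deg [-0.75 -0.33] per deg [-0.187 -0.083]
116 per 4deg [-0.72 -0.39] per deg [-0.181 -0.096]
120 per 4deg [-0.7  -0.43] per deg [-0.174 -0.109]
124 per 4deg [-0.66 -0.48] per deg [-0.166 -0.121]
128 per 4deg [-0.63 -0.53] per deg [-0.157 -0.132]
132 per 4deg [-0.59 -0.57] per deg [-0.147 -0.142]
136 per 4deg [-0.55 -0.61] per deg [-0.137 -0.152]
140 per 4deg [-0.5  -0.65] per deg [-0.126 -0.162]
144 per 4deg [-0.46 -0.68] per deg [-0.115 -0.17 ]
```

Request:
move_arm(
  deltas=[
    [[-0.33, 0.24, 0, 2], [-0.33, 0.24, 0, 2], [-0.34, 0.22, 0, 2], [-0.35, 0.21, 0, 2], [-0.18, 0.1, 0, 1], [-0.18, 0.1, 0, 1], [-0.18, 0.09, 0, 1]],
  ],
)

```text
time_s: 4.75
ee_pos: [0.6222, 0.1022, 0.0963]
tool_rot: [-1.541, 0.346, -0.356]
wrist_force: [11.4, -2.8, -6.0]
grip_width: 0.0003
```

Request:
move_arm(
  deltas=[
    [[0, 0, 0, 0], [0, 0, 0, 0]],
  ],
)

```text
time_s: 4.92
ee_pos: [0.6213, 0.1026, 0.0963]
tool_rot: [-1.541, 0.349, -0.355]
wrist_force: [4.2, 0.3, -2.1]
grip_width: 0.0002
```

Request:
move_arm(
  deltas=[
    [[-0.18, 0.09, 0, 1]],
  ],
)

```text
time_s: 5.0
ee_pos: [0.6203, 0.1032, 0.0963]
tool_rot: [-1.543, 0.334, -0.343]
wrist_force: [10.4, -2.9, -3.9]
grip_width: 0.0007
```

```bash
cat >> h.py <<'E'
from scipy.optimize import least_squares
C=(.566,-.002)
def ang(g):
    im=optics.get_image("scene")
    U=[np.array(r["uv"]) for r in models.tip_of("post0","scene") if r["confidence"]>.3]
    def P(a): return [proj("scene",np.array([C[0]+.115*np.cos(a+k*np.pi/2),C[1]+.115*np.sin(a+k*np.pi/2),.11])) for k in range(4)]
    f=lambda a:np.concatenate([min((u-q for q in P(a[0])),key=np.linalg.norm) for u in U])
    c=[least_squares(f,[np.radians(g+o)],loss="soft_l1",f_scale=2) for o in range(-45,46,10)]
    s=min(c,key=lambda r:r.cost);print("table ang mod 90",round(np.degrees(s.x[0]),1),"res",np.round(s.fun,1))
    return im
E
python3 - <<'E'
from h import *
ang(69)
s=readout.get_state();p=s["ee_pos"];print(p,np.round(s["wrist_force"],1),np.degrees(np.arctan2(p[1]-C[1],p[0]-C[0])))
E
```

```text
table ang mod 90 71.2 res [ -0.1  -2.    1.9  -1.2   1.6  -0.6  -2.2   1.1 -18.9 -19.9]
[0.61964423 0.10347101 0.09621796] [ 5.2 -1.  -1. ] 63.04138968756764
```

Request:
move_arm(
  deltas=[
    [[-0.18, 0.09, 0, 1], [-0.19, 0.09, 0, 1], [-0.19, 0.09, 0, 1], [-0.19, 0.08, 0, 1], [-0.19, 0.08, 0, 1]],
  ],
)

```text
time passes only in moves, steps and waits
```

Request:
move_arm(
  deltas=[
    [[-0.19, 0.07, 0, 1], [-0.19, 0.07, 0, 1], [-0.2, 0.06, 0, 1], [-0.2, 0.06, 0, 1], [-0.2, 0.05, 0, 1]],
  ],
)

```text
time_s: 5.52
ee_pos: [0.6115, 0.1071, 0.0965]
tool_rot: [-1.551, 0.263, -0.276]
wrist_force: [14.4, 2.9, -4.6]
grip_width: 0.0006
```

Request:
move_arm(
  deltas=[
    [[0, 0, 0, 0], [0, 0, 0, 0], [0, 0, 0, 0]],
  ],
)

```text
time_s: 5.77
ee_pos: [0.6102, 0.107, 0.0964]
tool_rot: [-1.552, 0.266, -0.274]
wrist_force: [7.3, 2.7, -0.6]
grip_width: 0.0004
```

```bash
python3 - <<'E'
from h import *
for i in range(2): ang(76)
s=readout.get_state();p=s["ee_pos"];print(p,np.round(s["wrist_force"],1),np.degrees(np.arctan2(p[1]-C[1],p[0]-C[0])))
im=optics.get_image("scene")[150:330,150:330]
cv2.imwrite("pics/c2.png",cv2.resize(im,(600,600),interpolation=2))
E
```

```text
table ang mod 90 78.1 res [ 0.5 -0.2 -0.4  0.8 -2.7 -0.3 -3.  -0.3]
table ang mod 90 77.1 res [-0.7  0.1 -1.5  0.5 -3.1  1.6 -1.6 -0.3]
[0.61024345 0.10701429 0.09642275] [ 7.1  2.2 -0.3] 67.91022555260096
```

View pics/c2.png

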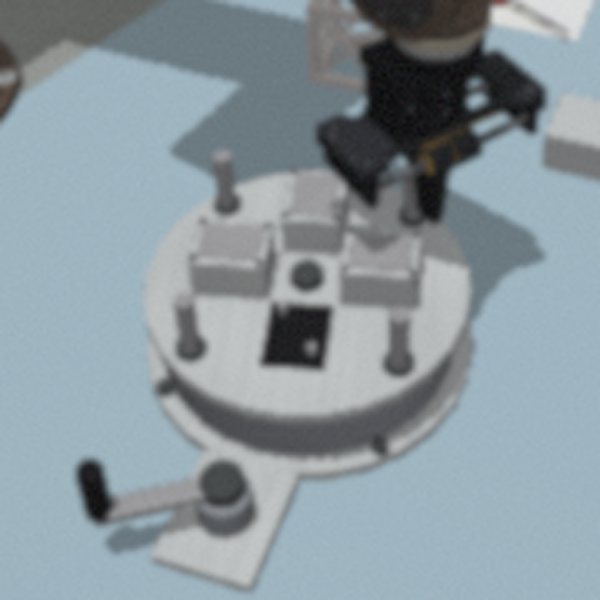

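Request:
move_arm(
  deltas=[
    [[-0.19, 0.08, 0, 1], [-0.19, 0.08, 0, 1], [-0.19, 0.07, 0, 1], [-0.19, 0.07, 0, 1], [-0.19, 0.07, 0, 1]],
  ],
)

```text
time_s: 6.43
ee_pos: [0.6014, 0.1105, 0.0965]
tool_rot: [-1.56, 0.195, -0.207]
wrist_force: [11.1, 0.2, -2.5]
grip_width: 0.0004
```

Request:
move_arm(
  deltas=[
    [[-0.2, 0.06, 0, 1], [-0.2, 0.06, 0, 1], [-0.2, 0.05, 0, 1], [-0.2, 0.05, 0, 1], [-0.2, 0.05, 0, 1]],
  ],
)

```text
time_s: 6.85
ee_pos: [0.5918, 0.1133, 0.0965]
tool_rot: [-1.565, 0.126, -0.139]
wrist_force: [12.3, 1.1, -3.3]
grip_width: 0.0004
```

Request:
move_arm(
  deltas=[
    [[-0.2, 0.04, 0, 1], [-0.2, 0.04, 0, 1], [-0.2, 0.04, 0, 1], [-0.2, 0.03, 0, 1], [-0.2, 0.03, 0, 1], [-0.2, 0.03, 0, 1], [-0.2, 0.02, 0, 1]],
  ],
)

```text
time_s: 7.43
ee_pos: [0.5775, 0.1158, 0.0965]
tool_rot: [-1.569, 0.031, -0.043]
wrist_force: [10.0, 3.5, -2.5]
grip_width: 0.0005
```

Request:
move_arm(
  deltas=[
    [[-0.2, 0.01, 0, 1], [-0.2, 0.01, 0, 1], [-0.2, 0.01, 0, 1], [-0.2, 0, 0, 1], [-0.2, 0, 0, 1], [-0.2, 0, 0, 1], [-0.2, -0.01, 0, 1]],
  ],
)

```text
time_s: 8.02
ee_pos: [0.5634, 0.1165, 0.0965]
tool_rot: [-1.568, -0.065, 0.053]
wrist_force: [9.3, 7.2, -1.5]
grip_width: 0.0002
```

Request:
move_arm(
  deltas=[
    [[-0.2, -0.01, 0, 1], [-0.2, -0.02, 0, 1], [-0.2, -0.02, 0, 1], [-0.2, -0.02, 0, 1], [-0.2, -0.03, 0, 1], [-0.2, -0.03, 0, 1], [-0.2, -0.04, 0, 1]],
  ],
)

```text
time_s: 8.6
ee_pos: [0.5494, 0.1151, 0.0965]
tool_rot: [-1.564, -0.161, 0.149]
wrist_force: [8.6, 11.0, -0.6]
grip_width: 0.0006
```

Request:
move_arm(
  deltas=[
    [[-0.2, 0.08, 0, 1], [-0.2, 0.08, 0, 1], [-0.2, 0.08, 0, 1], [-0.2, 0.06, 0, 1]],
  ],
)

```text
time_s: 8.93
ee_pos: [0.5414, 0.1165, 0.0965]
tool_rot: [-1.561, -0.216, 0.205]
wrist_force: [9.4, -4.5, 0.2]
grip_width: 0.0004
```

```bash
python3 - <<'E'
from h import *
for i in range(2): ang(112)
s=readout.get_state();p=s["ee_pos"];print(p,np.round(s["wrist_force"],1),np.degrees(np.arctan2(p[1]-C[1],p[0]-C[0])))
E
```

```text
Traceback (most recent call last):
  File "h.py", line 17, in ang
    c=[least_squares(f,[np.radians(g+o)],loss="soft_l1",f_scale=2) for o in range(-45,46,10)]
       ~~~~~~~~~~~~~^^^^^^^^^^^^^^^^^^^^^^^^^^^^^^^^^^^^^^^^^^^^^^
  File "h.py", line 16, in <lambda>
    f=lambda a:np.concatenate([min((u-q for q in P(a[0])),key=np.linalg.norm) for u in U])
                                                 ~^^^^^^
  File "h.py", line 15, in P
    def P(a): return [proj("scene",np.array([C[0]+.115*np.cos(a+k*np.pi/2),C[1]+.115*np.sin(a+k*np.pi/2),.11])) for k in range(4)]
                      ~~~~^^^^^^^^^^^^^^^^^^^^^^^^^^^^^^^^^^^^^^^^^^^^^^^^^^^^^^^^^^^^^^^^^^^^^^^^^^^^^^^^^^^^^
  File "h.py", line 9, in proj
    p=optics.camera_params(cam);x=np.array(p["R"])@X+np.array(p["t"]);u=np.array(p["camera_matrix"])@x;return u[:2]/u[2]
ValueError: time passes only in moves, steps and waits
```

```bash
python3 - <<'E'
s=open("h.py").read()
s=s.replace('def ray','import functools\n@functools.lru_cache\ndef cp(c): return optics.camera_params(c)\ndef ray',1).replace('p=optics.camera_params(cam)','p=cp(cam)')
open("h.py","w").write(s)
E
python3 - <<'E'
from h import *
for i in range(2): ang(112)
s=readout.get_state();p=s["ee_pos"];print(s["time_s"],p,np.round(s["wrist_force"],1),np.degrees(np.arctan2(p[1]-C[1],p[0]-C[0])))
E
```

```text
table ang mod 90 110.1 res [-0.9 -0.6  2.2 -0.6 -0.2 -0.7  0.5  2. ]
table ang mod 90 110.4 res [-0.7  1.5 -0.9  0.4 -2.9 -0.4 -0.3  0.8]
9.2333 [0.53975747 0.11690434 0.09569517] [5.5 0.5 5. ] 102.44582707060627
```

Request:
move_arm(
  deltas=[
    [[-0.2, -0.04, 0, 1], [-0.2, -0.04, 0, 1], [-0.2, -0.04, 0, 1], [-0.2, -0.05, 0, 1], [-0.2, -0.05, 0, 1], [-0.2, -0.05, 0, 1]],
  ],
)

```text
time_s: 9.73
ee_pos: [0.5258, 0.114, 0.0943]
tool_rot: [-1.551, -0.291, 0.294]
wrist_force: [0.4, 1.1, -0.5]
grip_width: 0.0001
```

The force has fallen to about zero, so the table has probably run ahead into the stop. I'll check with the camera.

```bash
python3 - <<'E'
from h import *
for i in range(3): im=ang(122)
s=readout.get_state();p=s["ee_pos"];print(s["time_s"],p,np.round(s["wrist_force"],1),np.degrees(np.arctan2(p[1]-C[1],p[0]-C[0])))
E
```

```text
table ang mod 90 118.7 res [ -2.9   2.5   0.7  -0.3   0.9   0.4 -54.7  36.4   1.3   0. ]
table ang mod 90 209.3 res [-1.5  2.3  1.4 -0.  -0.2 -2.2 -0.7  0.8]
table ang mod 90 118.3 res [ 0.2  0.8  0.7 -1.4 -0.8 -0.1  1.4 -0.6]
10.0333 [0.52668773 0.1140273  0.09459082] [ 0.5  0.2 -0.6] 108.71736544618528
```

Request:
move_arm(
  deltas=[
    [[0.5, 0.2, 0, 0], [0.3, 0.1, 1, 0], [0, 0, 2.5, 0], [0, 0, 2.5, 0], [0, 0, 2.5, 0], [0, 0, 2, 0], [0, 0, 0, 0]],
  ],
)

```text
time_s: 10.62
ee_pos: [0.5365, 0.1173, 0.2035]
tool_rot: [-1.552, -0.296, 0.287]
wrist_force: [0.5, -1.1, -0.4]
grip_width: 0.0008
```

Request:
move_arm(
  deltas=[
    [[0, -2.8, 0, -4.5], [0, -2.8, 0, -4.5], [0, -2.8, 0, -4.5], [0, -2.8, 0, -4.5], [0, -2.8, 0, -4.5], [0, -2.8, 0, -4.5], [0, -2.8, 0, -4.5], [0, -2.8, 0, -4.5], [0, -2.8, 0, -4.5], [0, -2.8, 0, -4.5]],
  ],
)

```text
time_s: 11.45
ee_pos: [0.5346, -0.1644, 0.1989]
tool_rot: [-1.546, 0.328, -0.327]
wrist_force: [1.2, 0.0, -0.4]
grip_width: 0.0007
```

Request:
move_arm(
  deltas=[
    [[0, -2.8, 0, -4.5], [0, -2.8, 0, -4.5], [0, 0, 0, 0], [0, 0, 0, 0]],
  ],
)

```text
time_s: 11.78
ee_pos: [0.5345, -0.22, 0.1987]
tool_rot: [-1.523, 0.45, -0.448]
wrist_force: [-0.1, 0.4, -0.1]
grip_width: 0.0005
```

```bash
python3 - <<'E'
from h import *
for c in("scene","top"):
    im=optics.get_image(c)
    if c=="scene":cv2.imwrite("pics/c3.png",cv2.resize(im[150:350,130:330],(600,600),interpolation=2))
    for n,z in(("lever_knob",.08),("lever_pivot",.05),("spare_mid",.0225),("frame_mid",.05),("driver_grip",.015)):
        r=models.tip_of(n,c)[:2]
        for q in r: print(c,n,np.round(q["uv"]),round(q["confidence"],2),np.round(atz(c,q["uv"],z),3))
ang(119);ang(119)
s=readout.get_state();print(s["time_s"],s["ee_pos"],np.round(s["wrist_force"],1))
E
```

```text
scene lever_knob [174. 296.] 0.62 [ 0.561 -0.252  0.08 ]
scene lever_pivot [218. 295.] 0.66 [ 0.627 -0.174  0.05 ]
scene spare_mid [330. 196.] 0.97 [0.654 0.343 0.022]
scene frame_mid [256. 156.] 0.9 [0.347 0.348 0.05 ]
scene driver_grip [296. 146.] 0.71 [0.403 0.531 0.015]
top lever_knob [378. 177.] 0.63 [ 0.565 -0.257  0.08 ]
top lever_pivot [349. 162.] 0.9 [ 0.623 -0.175  0.05 ]
top spare_mid [182. 159.] 0.57 [0.654 0.372 0.022]
top driver_grip [130. 239.] 0.74 [0.391 0.534 0.015]
table ang mod 90 116.5 res [ 0.8 -1.1  1.   3.7  0.1  0.6 -3.5  2.3]
table ang mod 90 28.0 res [ 1.4 -1.3  1.3  1.4 -1.7  0.9  0.8 -0.1]
12.5833 [ 0.53471217 -0.21896035  0.19964601] [ 0.3 -0.4 -0.1]
```

View pics/c3.png

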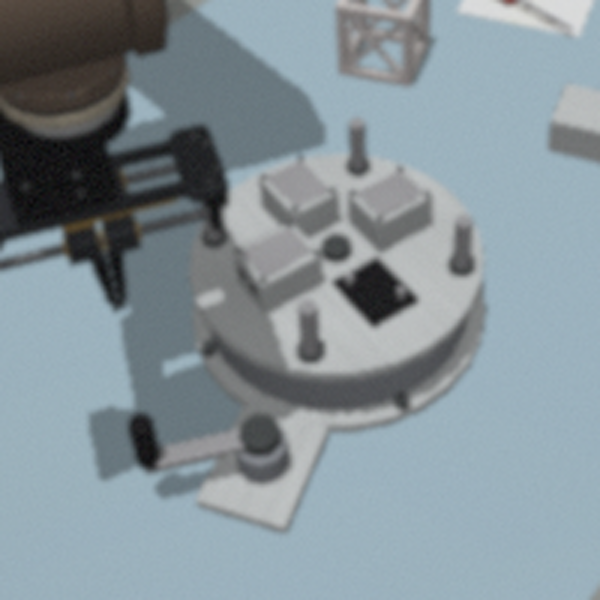

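The table has run ahead into a stop and stands at about 118°, some 48° from its start. The open lever's knob is at crop (145,440). The fingers are on the knob's clockwise side and in line with it, so I'll go down and push.

Request:
move_arm(
  deltas=[
    [[0, 0, -2.5, 0], [0, 0, -2.5, 0], [0, 0, -2.5, 0], [0, 0, -2.5, 0], [0, 0, -1.5, 0], [0, 0, -0.8, 0], [0, 0, 0, 0]],
  ],
)

```text
time_s: 13.17
ee_pos: [0.5342, -0.2187, 0.0752]
tool_rot: [-1.523, 0.449, -0.445]
wrist_force: [-1.0, 0.1, 0.5]
grip_width: 0.0003
```

Request:
move_arm(
  deltas=[
    [[0.45, -0.4, 0, 0], [0.45, -0.4, 0, 0], [0.4, -0.4, 0, 0], [0.3, -0.25, 0, 0], [0.3, -0.25, 0, 0], [0.24, -0.24, 0, 2], [0.23, -0.23, 0, 2]],
  ],
)

```text
time_s: 13.75
ee_pos: [0.5585, -0.2409, 0.077]
tool_rot: [-1.535, 0.392, -0.391]
wrist_force: [-2.1, 0.3, 0.7]
grip_width: 0.0004
```

Request:
move_arm(
  deltas=[
    [[0.24, -0.22, 0, 2], [0.24, -0.21, 0, 2], [0.26, -0.2, 0, 2], [0.26, -0.2, 0, 2], [0.27, -0.19, 0, 2], [0.27, -0.18, 0, 2], [0.28, -0.16, 0, 2], [0.28, -0.16, 0, 2]],
  ],
)

```text
time_s: 14.42
ee_pos: [0.5794, -0.2563, 0.0769]
tool_rot: [-1.564, 0.173, -0.173]
wrist_force: [-2.6, -0.9, 0.0]
grip_width: 0.0005
```

Request:
move_arm(
  deltas=[
    [[0.29, -0.15, 0, 2], [0.3, -0.14, 0, 2], [0.3, -0.12, 0, 2], [0.3, -0.12, 0, 2], [0.31, -0.1, 0, 2], [0.31, -0.1, 0, 2], [0.32, -0.08, 0, 2], [0.32, -0.08, 0, 2]],
  ],
)

```text
time_s: 15.08
ee_pos: [0.6039, -0.2653, 0.0769]
tool_rot: [-1.57, -0.046, 0.047]
wrist_force: [-2.1, -2.1, 0.4]
grip_width: 0.0005
```

Request:
move_arm(
  deltas=[
    [[0.32, -0.06, 0, 2], [0.32, -0.06, 0, 2], [0.32, -0.04, 0, 2], [0.32, -0.03, 0, 2], [0.32, -0.01, 0, 2]],
  ],
)

```text
time_s: 15.5
ee_pos: [0.62, -0.2673, 0.0769]
tool_rot: [-1.563, -0.183, 0.184]
wrist_force: [-1.8, -2.2, 0.3]
grip_width: 0.0005
```

Request:
move_arm(
  deltas=[
    [[0.25, 0.0, 0, 2], [0.25, 0.01, 0, 2], [0.25, 0.02, 0, 2], [0.2, 0.02, 0, 1]],
  ],
)

```text
time_s: 15.83
ee_pos: [0.6242, -0.268, 0.0768]
tool_rot: [-1.55, -0.27, 0.289]
wrist_force: [-41.8, -13.6, 19.2]
grip_width: 0.0003
```

Request:
move_arm(
  deltas=[
    [[-0.6, 0, 0, 0], [-1.2, 0, 0, 0], [-1.2, 0, 0, 0], [0, 0, 0, 0]],
  ],
)

```text
time_s: 16.17
ee_pos: [0.5981, -0.2665, 0.0769]
tool_rot: [-1.552, -0.277, 0.278]
wrist_force: [0.2, 0.3, 0.2]
grip_width: 0.0004
```

Request:
move_arm(
  deltas=[
    [[0, 0, 2.5, 0], [0, 0, 2.5, 0], [0, 0, 2.5, 0], [-2.5, 0, 2.5, 0], [-3, 0, 2, 0], [-3, 0, 0, 0], [-3, 0, 0, 0], [-3, 0, 0, 0], [0, 0, 0, 0]],
  ],
)

```text
time_s: 16.92
ee_pos: [0.4512, -0.2659, 0.1974]
tool_rot: [-1.552, -0.276, 0.278]
wrist_force: [1.0, -0.6, 0.8]
grip_width: 0.0004
```

```bash
python3 - <<'E'
from h import *
for c in("scene","top"):
    im=optics.get_image(c)
    if c=="scene":cv2.imwrite("pics/c4.png",cv2.resize(im[120:320,150:350],(600,600),interpolation=2))
    for n,z in(("lever_knob",.08),("lever_pivot",.05),("spare_mid",.0225),("frame_mid",.05),("driver_grip",.015)):
        for q in models.tip_of(n,c)[:1]: print(c,n,np.round(q["uv"]),round(q["confidence"],2),np.round(atz(c,q["uv"],z),3))
for i in range(3): ang(119)
s=readout.get_state();print(s["time_s"],s["ee_pos"],np.round(s["wrist_force"],1))
E
```

```text
scene lever_knob [196. 321.] 0.86 [ 0.65  -0.267  0.08 ]
scene lever_pivot [217. 294.] 0.84 [ 0.624 -0.173  0.05 ]
scene spare_mid [330. 193.] 0.98 [0.647 0.355 0.022]
scene frame_mid [257. 158.] 0.68 [0.36  0.339 0.05 ]
scene driver_grip [296. 146.] 0.62 [0.402 0.53  0.015]
top lever_knob [378. 152.] 0.5 [ 0.645 -0.262  0.08 ]
top lever_pivot [347. 165.] 0.95 [ 0.613 -0.17   0.05 ]
top spare_mid [282. 145.] 0.73 [0.695 0.036 0.023]
top driver_grip [129. 242.] 0.62 [0.381 0.538 0.015]
table ang mod 90 207.7 res [-1.4  2.7  0.9 -1.2 -3.1  0.1 -0.7 -2.8]
table ang mod 90 206.6 res [-2.6  3.9 -0.   0.4  2.5 -2.7]
table ang mod 90 116.9 res [-1.9 -0.4 -0.2 -1.1 -0.1 -1.4 -0.7 -0.1]
17.8167 [ 0.45443236 -0.2663026   0.19667852] [ 0.2 -0.3 -0.7]
```

View pics/c4.png

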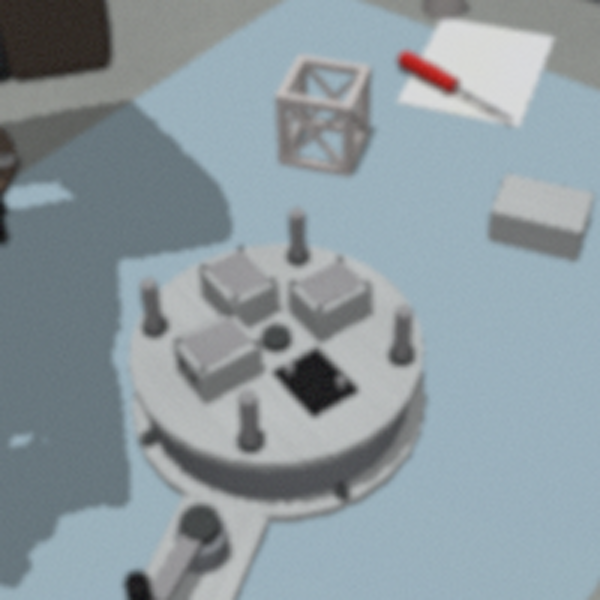

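```bash
python3 -c "
from cell import bot;print(bot.finish_job())"
```

```text
the job is handed in; nothing more can be done
None
```

I turned the table anticlockwise into the next stop, swung the lock lever shut and handed the job in at about 18 s. No verdict was reported.

**Table:** I pushed post0 anticlockwise until the force fell from about 10 N to 0 and the table ran ahead by itself. The camera puts the table about 47–49° from its start. That is roughly 93 mm at post0, within the 25–157 mm allowed.

**Lever:** It moved freely past the point where it would have been blocked and met a hard end stop. The camera shows about 0.90 rad turned from its starting position, which itself lay 0 to 0.12 rad from open. That fits fully shut (0.96), but the camera alone can't confirm it is above 0.88.

**Bystanders:** The spare housing, frame and screwdriver stood where they were, within the 1–2 cm error of the measurements. The arm was clear, with about 0 N on the wrist.

**Checks that disagreed or failed:**
- **Pushing force:** While the table moved, the push measured 9–14 N, more than the stated 2–4 N. I think this was friction from a slightly wrong path radius.
- **End-stop force:** The push on the end stop briefly read about 46 N at the wrist. That was on the fingertips and below the 120 N wrist limit.
- **Bad detections:** In the last top view the network misplaced the spare housing and missed the frame. The scene camera shows both unmoved.
- **Table angle:** The camera readings scattered by 1–2°.

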